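# Load a slide cassette through the scanner's sprung dust flap

## Robot

A 6-joint arm with a two-finger parallel gripper is mounted at the origin on the work surface. World frame = base frame: x ahead of the robot, y to its left, z up, the work surface at z = 0. Lengths are in m, angles in rad, forces in N, time in s.
With the tool pointing down it reaches from about 0.3 to 0.775 m from the base axis. Payload 14.6 kg.
Tool frame: the origin (TCP) lies between the finger pads; the fingertips stand 22 mm ahead of it and the grasp point (between the pads) lies 3 mm ahead of it (robot.tip_reach is the distance from the TCP to the fingertips, in m); z points along the fingers, y is the line along which they close (so a half turn about z gives the same grasp; the last joint's range is limited). The gripper opens to 94 mm and grips with 3 to 60 N. Pads are 16 mm wide; open, the fingers measure 119 mm over their backs; the gripper's body (75 mm by 177 mm) begins 78 mm behind the grasp point.
Start: joints at [1.053, 0.3, 1.521, -0, 1.321, -0.067], TCP at [0.24, 0.495, 0.227] pointing down, gripper open.
Joint ranges: [-3.03, 3.03], [-0.79, 2.21], [0.23, 2.52], [-1.04, 4.18], [0, 3.07], [-2.55, 2.55]. Speed limits (rad/s): [2.22, 2.22, 2.57, 3.14, 3.14, 3.14].

## Interface

Orientations are given as [roll, pitch, yaw] about the fixed x, y, z axes, in that order (R = Rz(yaw) Ry(pitch) Rx(roll)).
In Python, from bench import robot gives the robot as it stands.
- The arm moves only by the tool drive_tool, never from a script. Its argument "moves" is a list of rows, each an object of numbers: "x", "y", "z": the shift along the world's x, y, z scaled (see below); "ax", "ay", "az": the turn, a rotation vector about the world's x, y, z scaled (see below); "jaw": the closure, from 0 (fully open) to 1 (shut). A call has 1 to 12 rows; each row is the pose to reach, as a shift and turn from the pose commanded when the call began, turning the shorter way round; what a row does not reach only later rows make up. The controller multiplies each number of a shift by 200 mm and each number of a turn by 2 pi rad. A row lasts 1/10 s, in which the tool goes at most 50 mm and 8.59 degrees, less where a joint would pass 70% of its speed; a pose out of reach is approached as far as the arm can. A call with a number of a shift or a turn outside -1 to 1 is refused whole. A call with a gripper value outside its range is refused whole. The fingers move at their own pace and stop on an object; "grip_force" is the grip in N (left out, the last holds). Time passes only in rows, so rows that repeat a pose let the fingers close. It gives the time, the measured TCP pose, the force, the opening and the grip force at its end, in the units of the state.
- robot.get_obs(): the state, without advancing time (a new reading comes with each control period).
- robot.snapshot(name): name is "side" or "top"; returns the picture (420x560x3 uint8, blue, green, red); there is no depth.
- robot.camera_info(name): a dict with "mtx" (3x3 intrinsics, pixels), "cam_to_world" (4x4, takes a point from camera to world coordinates). Camera axes: x right, y up, looking along -z (the intrinsics and any distortion apply to the point x, -y, -z); pixel columns grow to the right and rows downward; lengths in m; the calibration is good to about 2 mm. A picture is of the moment at which its call begins. camera_info takes no time and is no camera call.
- robot.job_done(): hands the job in; it is judged then, once.
Trained networks look in the newest picture that a camera, given by its name, has taken for a name from the list of things; names that differ only in an ending like _2 or _b are one class to them, and where a whole thing is asked for, a point or a joint stands for the part that bears it (a point fixed in the world has none). Each returns a list of dicts, best first, with "score" (0 to 1); they miss things now and then, are a little off and sometimes report something else, mostly with a low value. They report only what shows in the picture. A call takes as long as a camera call.
- robot.search_frame(camera, label): "centre" ([x, y, z] in m, in the coordinates of the camera as it stood for that picture, good to about 4 mm: the middle of the surface that is visible of it).
- robot.tip_of(camera, label): "centre" ([x, y, z] in m, in the coordinates of the camera as it stood for that picture, good to about 4 mm: a listed point, or the origin of a listed thing).
The state is a dict: "time": time; "q": joint angles; "dq": joint speeds; "tau": joint torques, N m; "position": TCP position; "eef_rot": TCP orientation; "contact_force": force on the tool from outside, world axes, zero at the start; "torque": the same for the moment, N m; "finger_gap": finger opening in m; "finger_force": force on a finger pad.
Only numpy, scipy, OpenCV 4.12 (cv2) and the standard library are available. Lean on these libraries where they do the work, as an engineer would, in place of code of your own. Each camera call takes 0.05 s, during which the arm holds its last target. There are 200 camera calls.

## Task

Load the blue-capped slide cassette into the slide scanner: put it upright, cap up, through the sprung flap of the load port and press it home onto the seat below by feel, then take the fingers out so that the flap swings shut over it. There are glass slides inside, so never force it, and leave the other two cassettes and the oil bottle standing where they are.

Things in the scene. Friction and masses are not known exactly. Their poses are not given: they have to be found in the camera images.
- cassette_blue: the five-slide cassette to load: rigid upright off-white box, upper 24 mm is a blue cap; 24 mm (its x) by 38 mm (its y) by 84 mm tall, about 70 g; lowest 5 mm stepped in by 1.75 mm all round. Origin: centre of its underside, z up through the cap. Either way round fits. Stands on the tray. Sliding it in takes 2 to 6 N, pressing it home 4 to 10 N; its slides crack if it is pushed much over 15 N
- cassette_white: same cassette with a white cap, on the tray; leave it standing where it is
- cassette_yellow: same cassette with a yellow cap, on the tray; leave it standing where it is
- oil_bottle: small amber bottle of immersion oil, 30 mm across, 62 mm tall, standing on the bench; origin at its underside; leave it standing where it is
- tray: fixed steel tray, 300 mm (x) by 120 mm (y), floor 4 mm above the bench, rim 10 mm high; the three cassettes stand on it in a row along its x, about 90 mm apart. Origin: centre of its underside
- scanner: cream bench-top slide scanner, fixed, 250 mm (x) by 270 mm (y), flat deck 151 mm above the bench; its front with the touch screen is its -x side. Origin: centre of its underside; x and y axes are those of the port. Nothing stands up from the deck but the 4 mm high blue bezel round the port
- port (a point): centre of the load port at the top of its blue bezel (62 by 84 mm), 155 mm above the bench, 30 mm in front of the scanner's centre; x across the slot, y along it, z up. Opening 26.5 mm (x) by 40.5 mm (y), upper edge chamfered 3 mm; a channel of that width leads straight down. Fingers gripping a cassette do not fit in; closed fingers pushing on its top do
- flap (a joint): grey dust flap, 7 mm below the rim, hinged along y at the +x edge of the port, 31 mm long: 0 = shut (level), up to 1.6 rad pushed down into the port. A light spring shuts it (0.5 N at its free edge shut, 1.1 N wide open, about 3 N when pushed near the hinge); its pinch just holds a cassette let go halfway. Open, it hangs to 40 mm below the rim, so it shuts only over a cassette top lower than that
- seat (a joint): travel of the sprung seat plate at the bottom of the port, m: 0 = nothing on it, 0.0025 = pressed down to its hard stop; more than 0.001 = cassette home. Spring 2.4 N per mm (6 N at the stop). When the push is taken off it springs back to about 0.0018, held there by the cassette's drag
- well (a point): point on the port's axis 124 mm below its rim. The seat, a sprung plate on a lift that parks at another height each time, waits 0 to 14 mm below it (hidden, not measured), so a loaded cassette's top ends 41 to 56 mm below the rim. From 46 to 84 mm below the rim a sprung pad on the +x side presses (3.5 N) the cassette to the -x wall: it drags by 3 to 5 N and stays where it is left

How it is judged:
On the way, in this order (a step that is already met when the one before it is completed fails the run):
1. the blue cassette's foot holds the flap open, 30 mm or more inside the port (value of joint flap above 0.8 rad and z of cassette_blue in the frame of port below -0.03 m and horizontal distance between cassette_blue and port below 0.012 m), for 0.1 s.
2. the cassette is pressed down on the seat, the flap still held open (value of joint seat above 0.001 m and value of joint flap above 0.6 rad), for 0.1 s.
At the end, for the whole second after the job is handed in: the blue cassette stands upright (within 0.1 rad) in the port, within 6 mm of its centre line, at rest, its underside at least 120 mm below the rim with the seat pressed by more than 1 mm; the flap is shut (below 0.08 rad) (value of joint seat above 0.001 m and value of joint flap below 0.08 rad and horizontal distance between cassette_blue and port below 0.006 m and z of cassette_blue in the frame of port below -0.12 m and angle between cassette_blue's own z axis and vertical below 0.1 rad and linear speed of cassette_blue below 0.01 m/s); the robot touches nothing.
It fails at once if the blue cassette is forced: its contact forces on the scanner add up to more than 22 N (contact force between cassette_blue and scanner above 22 N).
It fails at once if another cassette or the oil bottle is shifted by more than 15 mm or tipped (distance of any of cassette_white, cassette_yellow, oil_bottle from where it was at the start of the episode above 0.015 m or angle between any of cassette_white, cassette_yellow, oil_bottle's own z axis and vertical above 0.3 rad).
It also fails if it takes over 72 s, if anything falls off the work surface, if the arm or the gripper's body presses on something with over 40 N, if the wrist force passes 120 N, or if a joint passes its speed limit or range.

## Working session

There is one attempt and no reset: what is moved stays moved. The work goes in short steps, Python scripts to look and compute and a tool call to move; the robot and the scene stay as the last step left them, time stands still between calls to the robot, and variables do not carry over. Pictures are saved under pics/ and viewed, at most 10 in all, crops included, and the job is handed in when it is done.

Besides the shell and the picture viewer there is one more tool, called after "Emit:" as a command line: name --argument value ..., lists and objects as JSON in quotes. drive_tool: Moves the arm, as the interface text tells. Its arguments: {"type":"object","properties":{"moves":{"type":"array"},"grip_force":{"type":"number"}},"required":["moves"]}

```bash
mkdir -p pics; ls; cat > h.py <<'E'
import numpy as np, cv2
from bench import robot
def w(cam,c):
    return (np.array(robot.camera_info(cam)["cam_to_world"])@np.r_[c,1])[:3]
def proj(cam,P):
    i=robot.camera_info(cam);T=np.linalg.inv(np.array(i["cam_to_world"]));p=T[:3,:3]@np.array(P)+T[:3,3]
    q=np.array(i["mtx"])@np.array([p[0],-p[1],-p[2]]);return q[:2]/q[2]
def ray(cam,uv,z):
    i=robot.camera_info(cam);T=np.array(i["cam_to_world"]);d=np.linalg.inv(np.array(i["mtx"]))@np.array([uv[0],uv[1],1.])
    d=T[:3,:3]@np.array([d[0],-d[1],-d[2]]);o=T[:3,3];return o+d*(z-o[2])/d[2]
E
python3 - <<'E'
from h import *
np.set_printoptions(precision=4,suppress=True)
for c in("side","top"):
    im=robot.snapshot(c);cv2.imwrite(f"pics/{c}0.png",im);i=robot.camera_info(c);print(c,np.array(i["mtx"]).tolist(),i["cam_to_world"])
    for l in("cassette_blue","cassette_white","cassette_yellow","oil_bottle","tray","scanner","port"):
        for d in robot.tip_of(c,l)[:2]:
            p=w(c,d["centre"]);print(l,round(d["score"],2),p,proj(c,p))
print(robot.get_obs())
E
```

```text
pics
side [[399.780606083726, 0.0, 278.3374124551745], [0.0, 399.780606083726, 207.61770929687742], [0.0, 0.0, 1.0]] [[-0.9953  0.0705 -0.0659  0.4531]
 [-0.0964 -0.7103  0.6972  0.5191]
 [ 0.0023  0.7003  0.7138  0.6255]
 [ 0.      0.      0.      1.    ]]
cassette_blue 0.71 [0.4251 0.2445 0.0041] [311.7366 360.4081]
cassette_white 0.96 [0.6157 0.243  0.004 ] [193.8576 348.2732]
cassette_white 0.35 [0.5266 0.2406 0.006 ] [248.5347 351.5188]
cassette_yellow 0.58 [0.5202 0.2535 0.0053] [251.344  359.9061]
oil_bottle 0.89 [ 0.3564  0.0718 -0.0017] [351.5314 275.7163]
tray 0.86 [0.5263 0.2439 0.0031] [248.5254 354.3079]
scanner 0.59 [ 0.5661 -0.2272 -0.0045] [261.1601 167.9873]
port 0.68 [ 0.5378 -0.2186  0.1575] [271.6432 112.9156]
top [[420.56591336378733, 0.0, 285.31048771140433], [0.0, 420.56591336378733, 213.62325371426778], [0.0, 0.0, 1.0]] [[ 0.0066  0.9762 -0.2168  0.3175]
 [-1.      0.0079  0.0052  0.0607]
 [ 0.0068  0.2168  0.9762  0.8917]
 [ 0.      0.      0.      1.    ]]
cassette_blue 0.85 [0.4296 0.2462 0.0032] [195.2196 252.1999]
cassette_blue 0.59 [ 0.5701 -0.2266  0.00
[... 201 characters left out ...]
8667]
tray 0.23 [ 0.4301  0.2462 -0.0006] [195.6023 252.1771]
scanner 0.76 [ 0.5692 -0.2266  0.0023] [414.0468 190.5517]
port 0.92 [ 0.5338 -0.2231  0.154 ] [438.6515 186.8077]
port 0.44 [0.5245 0.2432 0.0019] [199.0772 208.6917]
{'time': 0.8, 'q': array([ 1.0534,  0.2999,  1.521 , -0.    ,  1.3207, -0.0666]), 'dq': array([-0.0002, -0.0005, -0.0019,  0.001 ,  0.0006, -0.0014]), 'tau': array([  0.0005, -53.1625, -35.2898,   0.0709,   0.0213,  -0.    ]), 'position': array([0.2396, 0.4951, 0.2275]), 'eef_rot': array([3.1415, 0.    , 2.6908]), 'contact_force': array([ 0.6891, -0.9005, -0.3287]), 'torque': array([ 0.0073,  0.0207, -0.0067]), 'finger_force': 0.0, 'finger_gap': 0.09412249510937239}
```

View pics/top0.png

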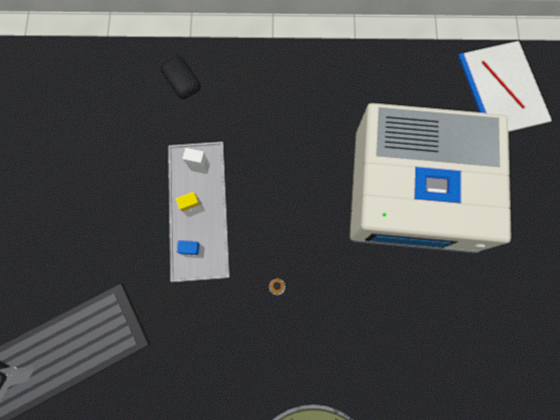

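View pics/side0.png

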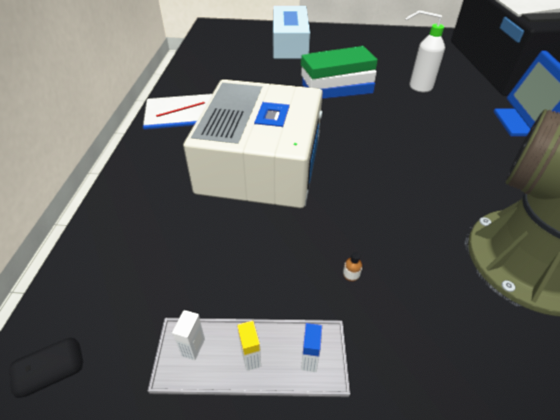

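The top view shows the blue cap at about (188,247), yellow at (187,201), white at (193,155), and the blue bezel at (437,185), with the scanner turned slightly. The side view agrees: blue cap (312,340), bezel (272,114), bottle (352,268). I'll refine the poses by silhouette fitting.

```bash
cat > fit.py <<'E'
from h import *
from scipy.optimize import minimize
K=8
def blue(im):
    h=cv2.cvtColor(im,cv2.COLOR_BGR2HSV);return cv2.inRange(h,(100,120,50),(130,255,255))
def fit(masks,x0,sx,sy,z0,z1):
    # masks {cam:mask 1x}; crops upscaled
    D={}
    for c,m in masks.items():
        u,v=proj(c,[x0[0],x0[1],(z0+z1)/2]).round().astype(int);r=45
        crop=m[v-r:v+r,u-r:u+r]
        n,L,s,ce=cv2.connectedComponentsWithStats(crop);k=1+np.argmax(s[1:,4]);cr=(L==k).astype(np.uint8)
        cs,_=cv2.findContours(cr,cv2.RETR_EXTERNAL,cv2.CHAIN_APPROX_NONE);cr=cv2.drawContours(cr*0,cs,-1,1,-1)
        big=cv2.resize(cr.astype(np.float32),None,fx=K,fy=K,interpolation=cv2.INTER_LINEAR)>.5
        D[c]=(u-r,v-r,big)
    def cost(p,show=False):
        t=0;C,S=np.cos(p[2]),np.sin(p[2])
        for c,(a,b,big) in D.items():
            pts=[proj(c,[p[0]+C*i*sx/2-S*j*sy/2,p[1]+S*i*sx/2+C*j*sy/2,z]) for i in(-1,1) for j in(-1,1) for z in(z0,z1)]
            q=((np.array(pts)-[a,b]+.5)*K).astype(np.float32);hull=cv2.convexHull(q)
            r=cv2.fillConvexPoly(np.zeros(big.shape,np.uint8),(hull*16).astype(np.int32),1,shift=4)>0
            t+=(r^big).sum()/big.sum()
        return t
    best=min((minimize(cost,[x0[0],x0[1],y],method="Nelder-Mead",options=dict(initial_simplex=[[x0[0],x0[1],y],[x0[0]+.008,x0[1],y],[x0[0],x0[1]+.008,y],[x0[0],x0[1],y+.15]],xatol=1e-5,fatol=1e-5)) for y in(-.2,0,.2)),key=lambda r:r.fun)
    return best.x.round(4),round(best.fun,3)
E
python3 - <<'E'
from fit import *
I={c:cv2.imread(f"pics/{c}0.png") for c in("side","top")}
M={c:blue(i) for c,i in I.items()}
for s in(["side"],["top"],["side","top"]):
    m={c:M[c] for c in s}
    print(s,"cas",fit(m,[.427,.245],.024,.038,.064,.088),"port",fit(m,[.536,-.221],.062,.084,.151,.155))
Y={c:cv2.inRange(cv2.cvtColor(i,cv2.COLOR_BGR2HSV),(22,120,50),(35,255,255)) for c,i in I.items()}
print("yel",fit(Y,[.521,.253],.024,.038,.064,.088))
E
```

```text
Traceback (most recent call last):
  File "fit.py", line 24, in fit
    best=min((minimize(cost,[x0[0],x0[1],y],method="Nelder-Mead",options=dict(initial_simplex=[[x0[0],x0[1],y],[x0[0]+.008,x0[1],y],[x0[0],x0[1]+.008,y],[x0[0],x0[1],y+.15]],xatol=1e-5,fatol=1e-5)) for y in(-.2,0,.2)),key=lambda r:r.fun)
  File "fit.py", line 24, in <genexpr>
    best=min((minimize(cost,[x0[0],x0[1],y],method="Nelder-Mead",options=dict(initial_simplex=[[x0[0],x0[1],y],[x0[0]+.008,x0[1],y],[x0[0],x0[1]+.008,y],[x0[0],x0[1],y+.15]],xatol=1e-5,fatol=1e-5)) for y in(-.2,0,.2)),key=lambda r:r.fun)
              ~~~~~~~~^^^^^^^^^^^^^^^^^^^^^^^^^^^^^^^^^^^^^^^^^^^^^^^^^^^^^^^^^^^^^^^^^^^^^^^^^^^^^^^^^^^^^^^^^^^^^^^^^^^^^^^^^^^^^^^^^^^^^^^^^^^^^^^^^^^^^^^^^^^^^^^^^^^^^^^^^^^^^^^^^^^^^^^^^^^^^^^
  File "fit.py", line 19, in cost
    pts=[proj(c,[p[0]+C*i*sx/2-S*j*sy/2,p[1]+S*i*sx/2+C*j*sy/2,z]) for i in(-1,1) for j in(-1,1) for z in(z0,z1)]
         ~~~~^^^^^^^^^^^^^^^^^^^^^^^^^^^^^^^^^^^^^^^^^^^^^^^^^^^^^
  File "h.py", line 6, in proj
    i=robot.camera_info(cam);T=np.linalg.inv(np.array(i["cam_to_world"]));p=T[:3,:3]@np.array(P)+T[:3,3]
ValueError: time passes only in moves, steps and waits
```

```bash
sed -i 's/robot.camera_info(\(cam\))/CI(\1)/' h.py; sed -i '2a import functools\n@functools.cache\ndef CI(c): return {k:np.array(v) for k,v in robot.camera_info(c).items() if k in("mtx","cam_to_world")}' h.py
cat > f1.py <<'E'
from fit import *
I={c:cv2.imread(f"pics/{c}0.png") for c in("side","top")}
M={c:blue(i) for c,i in I.items()}
for s in(["side"],["top"],["side","top"]):
    m={c:M[c] for c in s}
    print(s,"cas",fit(m,[.427,.245],.024,.038,.064,.088),"port",fit(m,[.536,-.221],.062,.084,.151,.155))
Y={c:cv2.inRange(cv2.cvtColor(i,cv2.COLOR_BGR2HSV),(22,120,50),(35,255,255)) for c,i in I.items()}
print("yel",fit(Y,[.521,.253],.024,.038,.064,.088))
E
python3 f1.py
```

```text
['side'] cas (array([ 0.4294,  0.2436, -0.0564]), np.float64(0.099)) port (array([ 0.5381, -0.2255, -0.0587]), np.float64(0.122))
['top'] cas (array([ 0.43  ,  0.2459, -0.0906]), np.float64(0.157)) port (array([ 0.5396, -0.2223, -0.0838]), np.float64(0.101))
['side', 'top'] cas (array([ 0.4297,  0.245 , -0.0639]), np.float64(0.275)) port (array([ 0.5385, -0.2223, -0.0765]), np.float64(0.234))
yel (array([0.522 , 0.2514, 0.3782]), np.float64(0.212))
```

Emit:
drive_tool --moves '[{"x": 0.1,"y": -0.12,"az": 0.008},{"x": 0.25,"y": -0.3,"az": 0.02},{"x": 0.42,"y": -0.5,"az": 0.032},{"x": 0.6,"y": -0.7,"az": 0.045},{"x": 0.75,"y": -0.88,"az": 0.055},{"x": 0.8,"y": -1,"az": 0.0605},{"x": 0.8,"y": -1,"az": 0.0605}]'

```text
schema error: expected keys x, y, z, ax, ay, az, jaw
```

Emit:
drive_tool --moves '[{"x": 0.1,"y": -0.12,"z": 0,"ax": 0,"ay": 0,"az": 0.008,"jaw": 0},{"x": 0.25,"y": -0.3,"z": 0,"ax": 0,"ay": 0,"az": 0.02,"jaw": 0},{"x": 0.42,"y": -0.5,"z": 0,"ax": 0,"ay": 0,"az": 0.032,"jaw": 0},{"x": 0.6,"y": -0.7,"z": 0,"ax": 0,"ay": 0,"az": 0.045,"jaw": 0},{"x": 0.75,"y": -0.88,"z": 0,"ax": 0,"ay": 0,"az": 0.055,"jaw": 0},{"x": 0.8,"y": -1,"z": 0,"ax": 0,"ay": 0,"az": 0.0605,"jaw": 0},{"x": 0.8,"y": -1,"z": 0,"ax": 0,"ay": 0,"az": 0.0605,"jaw": 0}]' --grip_force 15

```text
time: 1.5
position: [0.4011, 0.2925, 0.2275]
eef_rot: [-3.141, 0.0, 3.068]
contact_force: [-0.3, 0.2, -0.4]
finger_gap: 0.094
finger_force: 0.0
```

Emit:
drive_tool --moves '[{"x": 0.08,"y": -0.12,"z": 0,"ax": 0,"ay": 0,"az": 0,"jaw": 0},{"x": 0.143,"y": -0.2375,"z": 0,"ax": 0,"ay": 0,"az": 0,"jaw": 0},{"x": 0.143,"y": -0.2375,"z": -0.1,"ax": 0,"ay": 0,"az": 0,"jaw": 0},{"x": 0.143,"y": -0.2375,"z": -0.25,"ax": 0,"ay": 0,"az": 0,"jaw": 0},{"x": 0.143,"y": -0.2375,"z": -0.4,"ax": 0,"ay": 0,"az": 0,"jaw": 0},{"x": 0.143,"y": -0.2375,"z": -0.55,"ax": 0,"ay": 0,"az": 0,"jaw": 0},{"x": 0.143,"y": -0.2375,"z": -0.65,"ax": 0,"ay": 0,"az": 0,"jaw": 0},{"x": 0.143,"y": -0.2375,"z": -0.695,"ax": 0,"ay": 0,"az": 0,"jaw": 0},{"x": 0.143,"y": -0.2375,"z": -0.695,"ax": 0,"ay": 0,"az": 0,"jaw": 0}]'

```text
time: 2.4
position: [0.4278, 0.2478, 0.0878]
eef_rot: [-3.141, -0.001, 3.071]
contact_force: [-0.0, -0.0, 1.4]
finger_gap: 0.0938
finger_force: 0.0
```

Emit:
drive_tool --moves '[{"x": 0,"y": 0,"z": 0,"ax": 0,"ay": 0,"az": 0,"jaw": 0.5},{"x": 0,"y": 0,"z": 0,"ax": 0,"ay": 0,"az": 0,"jaw": 0.7},{"x": 0,"y": 0,"z": 0,"ax": 0,"ay": 0,"az": 0,"jaw": 0.8},{"x": 0,"y": 0,"z": 0,"ax": 0,"ay": 0,"az": 0,"jaw": 0.8},{"x": 0,"y": 0,"z": 0,"ax": 0,"ay": 0,"az": 0,"jaw": 0.8},{"x": 0,"y": 0,"z": 0,"ax": 0,"ay": 0,"az": 0,"jaw": 0.8}]' --grip_force 15

```text
time: 3.0
position: [0.4283, 0.2475, 0.0886]
eef_rot: [3.142, 0.0, 3.071]
contact_force: [0.0, 0.0, 0.5]
finger_gap: 0.05
finger_force: 0.0
```

Emit:
drive_tool --moves '[{"x": 0,"y": 0,"z": 0,"ax": 0,"ay": 0,"az": 0,"jaw": 0.9},{"x": 0,"y": 0,"z": 0,"ax": 0,"ay": 0,"az": 0,"jaw": 0.9},{"x": 0,"y": 0,"z": 0,"ax": 0,"ay": 0,"az": 0,"jaw": 0.9},{"x": 0,"y": 0,"z": 0,"ax": 0,"ay": 0,"az": 0,"jaw": 0.9}]'

```text
time: 3.4
position: [0.4282, 0.2475, 0.0884]
eef_rot: [-3.142, -0.0, 3.071]
contact_force: [-0.1, -0.5, 1.2]
finger_gap: 0.038
finger_force: 14.9
```

Emit:
drive_tool --moves '[{"x": 0,"y": 0,"z": 0.03,"ax": 0,"ay": 0,"az": 0,"jaw": 0.9},{"x": 0,"y": 0,"z": 0.12,"ax": 0,"ay": 0,"az": 0,"jaw": 0.9},{"x": 0,"y": 0,"z": 0.25,"ax": 0,"ay": 0,"az": 0,"jaw": 0.9},{"x": 0,"y": 0,"z": 0.4,"ax": 0,"ay": 0,"az": 0,"jaw": 0.9},{"x": 0,"y": 0,"z": 0.55,"ax": 0,"ay": 0,"az": 0,"jaw": 0.9},{"x": 0,"y": 0,"z": 0.7,"ax": 0,"ay": 0,"az": 0,"jaw": 0.9},{"x": 0,"y": 0,"z": 0.83,"ax": 0,"ay": 0,"az": 0,"jaw": 0.9},{"x": 0,"y": 0,"z": 0.9,"ax": 0,"ay": 0,"az": 0,"jaw": 0.9},{"x": 0,"y": 0,"z": 0.9,"ax": 0,"ay": 0,"az": 0,"jaw": 0.9}]'

```text
time: 4.3
position: [0.4286, 0.2478, 0.2706]
eef_rot: [3.14, 0.003, 3.071]
contact_force: [0.1, -1.1, -0.5]
finger_gap: 0.0382
finger_force: 14.9
```

Emit:
drive_tool --moves '[{"x": 0,"y": -0.05,"z": 0,"ax": 0,"ay": 0,"az": 0,"jaw": 0.9},{"x": 0,"y": -0.14,"z": 0,"ax": 0,"ay": 0,"az": 0,"jaw": 0.9},{"x": 0.03,"y": -0.25,"z": 0,"ax": 0,"ay": 0,"az": 0,"jaw": 0.9},{"x": 0.06,"y": -0.37,"z": 0,"ax": 0,"ay": 0,"az": 0,"jaw": 0.9},{"x": 0.09,"y": -0.49,"z": 0,"ax": 0,"ay": 0,"az": 0,"jaw": 0.9},{"x": 0.12,"y": -0.61,"z": 0,"ax": 0,"ay": 0,"az": 0,"jaw": 0.9},{"x": 0.15,"y": -0.73,"z": 0,"ax": 0,"ay": 0,"az": 0,"jaw": 0.9},{"x": 0.18,"y": -0.84,"z": 0,"ax": 0,"ay": 0,"az": 0,"jaw": 0.9},{"x": 0.2,"y": -0.94,"z": 0,"ax": 0,"ay": 0,"az": 0,"jaw": 0.9},{"x": 0.22,"y": -1,"z": 0,"ax": 0,"ay": 0,"az": 0,"jaw": 0.9}]'

```text
time: 5.3
position: [0.4718, 0.0459, 0.2673]
eef_rot: [-3.141, -0.002, 3.07]
contact_force: [-0.1, 0.4, -1.2]
finger_gap: 0.0383
finger_force: 14.9
```

Emit:
drive_tool --moves '[{"x": 0.03,"y": -0.12,"z": 0,"ax": 0,"ay": 0,"az": 0,"jaw": 0.9},{"x": 0.07,"y": -0.26,"z": 0,"ax": 0,"ay": 0,"az": 0,"jaw": 0.9},{"x": 0.11,"y": -0.4,"z": 0,"ax": 0,"ay": 0,"az": 0,"jaw": 0.9},{"x": 0.15,"y": -0.54,"z": 0,"ax": 0,"ay": 0,"az": 0,"jaw": 0.9},{"x": 0.19,"y": -0.68,"z": 0,"ax": 0,"ay": 0,"az": 0,"jaw": 0.9},{"x": 0.23,"y": -0.82,"z": 0,"ax": 0,"ay": 0,"az": 0,"jaw": 0.9},{"x": 0.27,"y": -0.95,"z": 0,"ax": 0,"ay": 0,"az": 0,"jaw": 0.9},{"x": 0.3,"y": -1,"z": 0,"ax": 0,"ay": 0,"az": 0,"jaw": 0.9},{"x": 0.3,"y": -1,"z": 0,"ax": 0,"ay": 0,"az": 0,"jaw": 0.9}]'

```text
time: 6.2
position: [0.5323, -0.1531, 0.2675]
eef_rot: [3.141, -0.001, 3.07]
contact_force: [-0.4, 0.2, 0.2]
finger_gap: 0.0379
finger_force: 14.9
```

Emit:
drive_tool --moves '[{"x": 0.01,"y": -0.08,"z": 0,"ax": 0,"ay": 0,"az": 0,"jaw": 0.9},{"x": 0.02,"y": -0.2,"z": 0,"ax": 0,"ay": 0,"az": 0,"jaw": 0.9},{"x": 0.026,"y": -0.3,"z": 0,"ax": 0,"ay": 0,"az": 0,"jaw": 0.9},{"x": 0.026,"y": -0.349,"z": 0,"ax": 0,"ay": 0,"az": 0,"jaw": 0.9},{"x": 0.026,"y": -0.349,"z": 0,"ax": 0,"ay": 0,"az": 0,"jaw": 0.9},{"x": 0.026,"y": -0.349,"z": 0,"ax": 0,"ay": 0,"az": 0,"jaw": 0.9},{"x": 0.026,"y": -0.349,"z": 0,"ax": 0,"ay": 0,"az": 0,"jaw": 0.9}]'

```text
time: 6.9
position: [0.5375, -0.2214, 0.2686]
eef_rot: [3.142, 0.0, 3.072]
contact_force: [-0.5, 0.2, -0.4]
finger_gap: 0.0376
finger_force: 14.9
```

```bash
python3 - <<'E'
from h import *
np.set_printoptions(precision=4,suppress=True)
print(robot.get_obs()["position"])
o=[]
for c in("side","top"):
    im=robot.snapshot(c);cv2.imwrite(f"pics/{c}1.png",im)
    p=[.538,-.222,.2];u,v=proj(c,p).round().astype(int);print(c,u,v)
    u=min(max(u,50),510)
    o.append(cv2.resize(im[max(v-50,0):max(v-50,0)+100,u-50:u+50],(400,400),interpolation=cv2.INTER_CUBIC));print(max(v-50,0),u-50)
    for l in("cassette_blue","port"):
        for d in robot.tip_of(c,l)[:1]: print(l,round(d["score"],2),w(c,d["centre"]))
cv2.imwrite("pics/c1.png",np.hstack(o))
E
```

```text
[ 0.5375 -0.2214  0.2686]
side 272 94
44 222
port 0.93 [ 0.5362 -0.216   0.1551]
top 448 177
127 398
cassette_blue 0.52 [ 0.5232  0.2462 -0.0002]
port 0.9 [ 0.5362 -0.2212  0.1535]
```

View pics/c1.png

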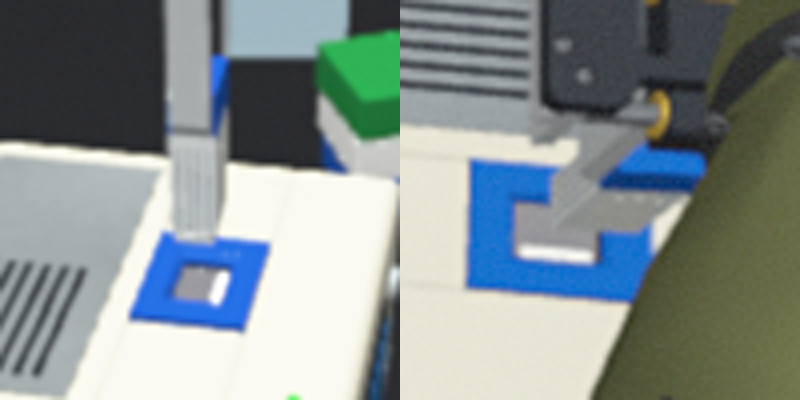

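The crops show the cassette held upright above the port, opening in the side view at crop (200,285), foot at crop (193,237). The arm hides much in the top view. I'll overlay the model outlines to compare.

```bash
cat > ov.py <<'E'
from fit import *
def rect(sx,sy,p,z):
    C,S=np.cos(p[2]),np.sin(p[2]);return [[p[0]+C*i*sx/2-S*j*sy/2,p[1]+S*i*sx/2+C*j*sy/2,z] for i,j in((-1,-1),(1,-1),(1,1),(-1,1))]
def overlay(im,cam,a,b,w_,h_,k,rs):
    big=cv2.resize(im[b:b+h_,a:a+w_],None,fx=k,fy=k,interpolation=cv2.INTER_CUBIC)
    for r,col in rs:
        q=np.array([(proj(cam,x)-[a,b]+.5)*k for x in r]);cv2.polylines(big,[(q*16).astype(np.int32)],True,col,1,cv2.LINE_AA,4)
    return big
E
python3 - <<'E'
from ov import *
p=[.5385,-.2223,-.073];c=[.5389,-.2214,-.071]
s=cv2.imread("pics/side1.png");s0=cv2.imread("pics/side0.png");t0=cv2.imread("pics/top0.png")
P=[(rect(.062,.084,p,.155),(0,0,255)),(rect(.0265,.0405,p,.155),(0,0,255))]
f=.2686-.0844
A=overlay(s,"side",245,65,50,75,8,P+[(rect(.0205,.0345,c,f),(0,255,0)),(rect(.024,.038,c,f+.005),(0,255,0)),(rect(.024,.038,c,f+.060),(0,255,0)),(rect(.024,.038,c,f+.084),(0,255,0))])
B=overlay(t0,"top",410,160,57,57,7,P)[:, :399]
B=np.vstack([B,np.zeros((600-B.shape[0],B.shape[1],3),np.uint8)])
cv2.imwrite("pics/ov1.png",np.hstack([A,B]))
E
```

```text
(no output)
```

View pics/ov1.png

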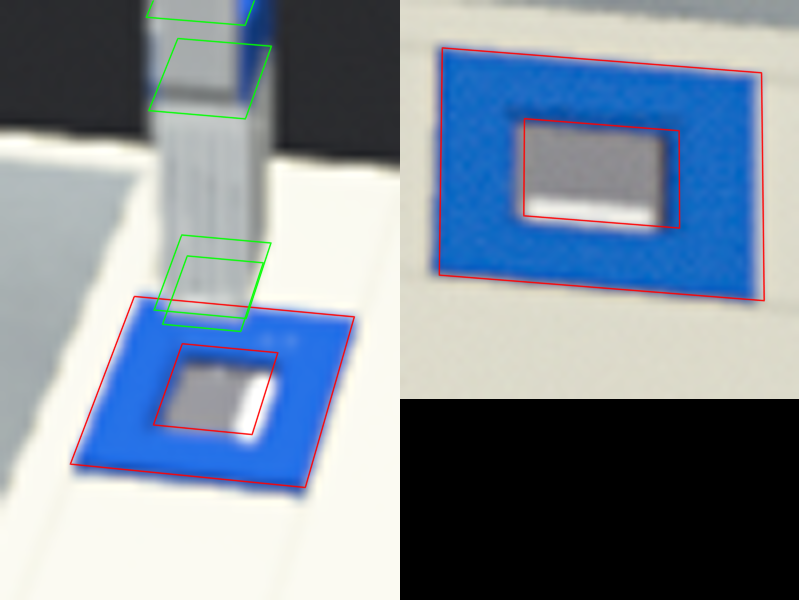

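```bash
python3 - <<'E'
from ov import *
np.set_printoptions(precision=2,suppress=True,linewidth=200)
s=cv2.imread("pics/side1.png").astype(int);s0=cv2.imread("pics/side0.png").astype(int)
d=np.abs(s-s0).sum(2)
for v in range(84,110): print(v,d[v,260:284])
def edges(im,cam,p):
    # bezel centre from blue-ness centroid of edges: sample along 4 normals, sub-pixel crossing
    m=cv2.GaussianBlur((im[:,:,0]-im[:,:,2]).astype(np.float32),(0,0),.5)
    R=[]
    for ax,h,o in((0,.031,[-.03,-.02,.02,.03]),(1,.042,[-.022,-.015,.015,.022])):
        for sg in(-1,1):
            for t in o:
                C,S=np.cos(p[2]),np.sin(p[2]);e=[]
                xs=np.linspace(-.008,.008,161);val=[]
                for q in xs:
                    l=[sg*(h+q),t] if ax==0 else [t,sg*(h+q)]
                    u,v=proj(cam,[p[0]+C*l[0]-S*l[1],p[1]+S*l[0]+C*l[1],.155])
                    val.append(float(cv2.remap(m,np.float32([[u]]),np.float32([[v]]),cv2.INTER_LINEAR)[0,0]))
                val=np.array(val);th=(val[:20].mean()+val[-20:].mean())/2
                R.append((ax,sg,t,xs[np.argmin(np.abs(val-th))]))
    return R
p=[.5385,-.2223,-.073]
for c in("side","top"):
    R=edges(cv2.imread(f"pics/{c}0.png").astype(int),c,p)
    print(c)
    for r in R: print(r[:2],r[2],round(r[3]*1e3,1),end="; ")
    print()
E
```

```text
84 [ 11  14  13   2  52 124 168 152 132  38  28  48  34  28  79 115  50  21  15  12  17  15  12  12]
85 [ 14  14  11   2  53 152 213 178 172 150 142 173 151 156 148 155 243 262 156   9  21  24  25  19]
86 [ 23  26  17   8  58 151 211 171 171 181 172 191 168 174 169 180 272 290 141   2  14  12  12  15]
87 [ 24  23  14   6  60 156 202 164 167 187 183 207 168 174 172 181 270 283 135   4  14  11  10   9]
88 [ 20  26  13   3  60 156 201 158 163 186 186 213 174 183 194 186 270 284 138   2  12  10  10   9]
89 [ 23  18  11   3  63 156 197 157 168 190 180 205 171 186 201 188 270 285 136   3  13  10   9   9]
90 [ 23  15  11   2  65 152 183 151 175 192 180 203 172 186 199 190 272 285 135   4  13  10  10  10]
91 [ 24  13   8   1  58 142 172 150 173 190 180 203 169 183 189 184 270 284 135   3  13   9  10   9]
92 [ 25  13  10   3  36 124 169 149 163 187 181 202 168 184 187 185 268 285 133   4  12  10   9  10]
93 [ 16  11  10   7  22 113 167 148 159 183 182 203 169 179 187 184 269 279 125   2  13  11   9   9]
94 [ 11  10  11   6  22 107 170 151 158 183 181 199 170 182 188 184 266 255  93   5  11  1
[... 1360 characters left out ...]
]
109 [13 11 10 12  8 10 13 13 11 10 13 11 15 14 13 11 15 13 14 15 10 13 13  9]
side
(0, -1) -0.03 0.9; (0, -1) -0.02 0.6; (0, -1) 0.02 0.1; (0, -1) 0.03 0.0; (0, 1) -0.03 -2.0; (0, 1) -0.02 -1.8; (0, 1) 0.02 -1.3; (0, 1) 0.03 -1.3; (1, -1) -0.022 -0.7; (1, -1) -0.015 -0.4; (1, -1) 0.015 -0.4; (1, -1) 0.022 -0.3; (1, 1) -0.022 1.8; (1, 1) -0.015 1.6; (1, 1) 0.015 1.3; (1, 1) 0.022 1.4; 
top
(0, -1) -0.03 -0.2; (0, -1) -0.02 0.0; (0, -1) 0.02 -0.5; (0, -1) 0.03 -1.0; (0, 1) -0.03 -1.4; (0, 1) -0.02 -1.1; (0, 1) 0.02 -0.5; (0, 1) 0.03 -0.5; (1, -1) -0.022 -2.2; (1, -1) -0.015 -2.2; (1, -1) 0.015 -1.9; (1, -1) 0.022 -1.9; (1, 1) -0.022 1.0; (1, 1) -0.015 1.1; (1, 1) 0.015 0.2; (1, 1) 0.022 0.3;
```

Emit:
drive_tool --moves '[{"x": -0.0025,"y": 0.0015,"z": -0.04,"ax": 0,"ay": 0,"az": -0.0024,"jaw": 0.9},{"x": -0.0025,"y": 0.0015,"z": -0.08,"ax": 0,"ay": 0,"az": -0.0024,"jaw": 0.9},{"x": -0.0025,"y": 0.0015,"z": -0.11,"ax": 0,"ay": 0,"az": -0.0024,"jaw": 0.9},{"x": -0.0025,"y": 0.0015,"z": -0.13,"ax": 0,"ay": 0,"az": -0.0024,"jaw": 0.9},{"x": -0.0025,"y": 0.0015,"z": -0.145,"ax": 0,"ay": 0,"az": -0.0024,"jaw": 0.9},{"x": -0.0025,"y": 0.0015,"z": -0.145,"ax": 0,"ay": 0,"az": -0.0024,"jaw": 0.9},{"x": -0.0025,"y": 0.0015,"z": -0.145,"ax": 0,"ay": 0,"az": -0.0024,"jaw": 0.9}]'

```text
time: 7.9
position: [0.537, -0.222, 0.2396]
eef_rot: [-3.142, 0.0, 3.056]
contact_force: [-0.1, -1.2, -0.2]
finger_gap: 0.0381
finger_force: 14.9
```

Emit:
drive_tool --moves '[{"x": 0,"y": 0,"z": -0.008,"ax": 0,"ay": 0,"az": 0,"jaw": 0.9},{"x": 0,"y": 0,"z": -0.016,"ax": 0,"ay": 0,"az": 0,"jaw": 0.9},{"x": 0,"y": 0,"z": -0.024,"ax": 0,"ay": 0,"az": 0,"jaw": 0.9},{"x": 0,"y": 0,"z": -0.03,"ax": 0,"ay": 0,"az": 0,"jaw": 0.9},{"x": 0,"y": 0,"z": -0.03,"ax": 0,"ay": 0,"az": 0,"jaw": 0.9}]'

```text
time: 8.4
position: [0.5369, -0.2219, 0.2332]
eef_rot: [3.141, -0.0, 3.056]
contact_force: [-0.6, -0.3, -0.1]
finger_gap: 0.038
finger_force: 14.9
```

Emit:
drive_tool --moves '[{"x": 0,"y": 0.004,"z": -0.008,"ax": 0,"ay": 0,"az": 0,"jaw": 0.9},{"x": 0,"y": 0.004,"z": -0.016,"ax": 0,"ay": 0,"az": 0,"jaw": 0.9},{"x": 0,"y": 0.004,"z": -0.024,"ax": 0,"ay": 0,"az": 0,"jaw": 0.9},{"x": 0,"y": 0.004,"z": -0.03,"ax": 0,"ay": 0,"az": 0,"jaw": 0.9},{"x": 0,"y": 0.004,"z": -0.03,"ax": 0,"ay": 0,"az": 0,"jaw": 0.9}]'

```text
time: 8.9
position: [0.5372, -0.221, 0.2279]
eef_rot: [-3.142, 0.001, 3.056]
contact_force: [0.4, 0.4, 4.1]
finger_gap: 0.0378
finger_force: 14.9
```

Emit:
drive_tool --moves '[{"x": 0,"y": 0,"z": -0.006,"ax": 0,"ay": 0,"az": 0,"jaw": 0.9},{"x": 0,"y": 0,"z": -0.012,"ax": 0,"ay": 0,"az": 0,"jaw": 0.9},{"x": 0,"y": 0,"z": -0.015,"ax": 0,"ay": 0,"az": 0,"jaw": 0.9},{"x": 0,"y": 0,"z": -0.015,"ax": 0,"ay": 0,"az": 0,"jaw": 0.9}]'

```text
time: 9.3
position: [0.5368, -0.2211, 0.2241]
eef_rot: [3.141, -0.001, 3.056]
contact_force: [-0.5, 2.6, 1.1]
finger_gap: 0.0381
finger_force: 14.9
```

Emit:
drive_tool --moves '[{"x": 0,"y": 0.002,"z": -0.006,"ax": 0,"ay": 0,"az": 0,"jaw": 0.9},{"x": 0,"y": 0.002,"z": -0.014,"ax": 0,"ay": 0,"az": 0,"jaw": 0.9},{"x": 0,"y": 0.002,"z": -0.022,"ax": 0,"ay": 0,"az": 0,"jaw": 0.9},{"x": 0,"y": 0.002,"z": -0.03,"ax": 0,"ay": 0,"az": 0,"jaw": 0.9},{"x": 0,"y": 0.002,"z": -0.03,"ax": 0,"ay": 0,"az": 0,"jaw": 0.9}]'

```text
time: 9.8
position: [0.5367, -0.2208, 0.218]
eef_rot: [3.141, -0.001, 3.056]
contact_force: [-2.6, -0.4, 0.8]
finger_gap: 0.0379
finger_force: 14.9
```

Emit:
drive_tool --moves '[{"x": 0,"y": 0,"z": -0.01,"ax": 0,"ay": 0,"az": 0,"jaw": 0.9},{"x": 0,"y": 0,"z": -0.02,"ax": 0,"ay": 0,"az": 0,"jaw": 0.9},{"x": 0,"y": 0,"z": -0.03,"ax": 0,"ay": 0,"az": 0,"jaw": 0.9},{"x": 0,"y": 0,"z": -0.04,"ax": 0,"ay": 0,"az": 0,"jaw": 0.9},{"x": 0,"y": 0,"z": -0.05,"ax": 0,"ay": 0,"az": 0,"jaw": 0.9},{"x": 0,"y": 0,"z": -0.05,"ax": 0,"ay": 0,"az": 0,"jaw": 0.9}]'

```text
time: 10.4
position: [0.5368, -0.2207, 0.208]
eef_rot: [3.141, -0.001, 3.056]
contact_force: [-1.7, -0.4, -1.1]
finger_gap: 0.038
finger_force: 14.9
```

Emit:
drive_tool --moves '[{"x": 0,"y": 0,"z": -0.01,"ax": 0,"ay": 0,"az": 0,"jaw": 0.9},{"x": 0,"y": 0,"z": -0.02,"ax": 0,"ay": 0,"az": 0,"jaw": 0.9},{"x": 0,"y": 0,"z": -0.03,"ax": 0,"ay": 0,"az": 0,"jaw": 0.9},{"x": 0,"y": 0,"z": -0.04,"ax": 0,"ay": 0,"az": 0,"jaw": 0.9},{"x": 0,"y": 0,"z": -0.04,"ax": 0,"ay": 0,"az": 0,"jaw": 0.9}]'

```text
time: 10.9
position: [0.5368, -0.2207, 0.2001]
eef_rot: [3.141, -0.0, 3.056]
contact_force: [-1.2, 0.3, -1.3]
finger_gap: 0.0381
finger_force: 15.0
```

Emit:
drive_tool --moves '[{"x": 0,"y": 0,"z": -0.01,"ax": 0,"ay": 0,"az": 0,"jaw": 0.9},{"x": 0,"y": 0,"z": -0.02,"ax": 0,"ay": 0,"az": 0,"jaw": 0.9},{"x": 0,"y": 0,"z": -0.03,"ax": 0,"ay": 0,"az": 0,"jaw": 0.9},{"x": 0,"y": 0,"z": -0.04,"ax": 0,"ay": 0,"az": 0,"jaw": 0.9},{"x": 0,"y": 0,"z": -0.05,"ax": 0,"ay": 0,"az": 0,"jaw": 0.9},{"x": 0,"y": 0,"z": -0.05,"ax": 0,"ay": 0,"az": 0,"jaw": 0.9}]'

```text
time: 11.5
position: [0.5368, -0.2207, 0.1901]
eef_rot: [3.141, -0.001, 3.056]
contact_force: [-1.2, 0.2, -1.9]
finger_gap: 0.0379
finger_force: 15.0
```

Emit:
drive_tool --moves '[{"x": 0,"y": 0,"z": -0.01,"ax": 0,"ay": 0,"az": 0,"jaw": 0.9},{"x": 0,"y": 0,"z": -0.02,"ax": 0,"ay": 0,"az": 0,"jaw": 0.9},{"x": 0,"y": 0,"z": -0.03,"ax": 0,"ay": 0,"az": 0,"jaw": 0.9},{"x": 0,"y": 0,"z": -0.04,"ax": 0,"ay": 0,"az": 0,"jaw": 0.9},{"x": 0,"y": 0,"z": -0.04,"ax": 0,"ay": 0,"az": 0,"jaw": 0.9}]'

```text
time: 12.0
position: [0.5368, -0.2207, 0.1821]
eef_rot: [3.141, -0.001, 3.056]
contact_force: [-1.6, -0.8, -1.3]
finger_gap: 0.0377
finger_force: 15.0
```

```bash
python3 - <<'E'
from ov import *
p=[.5379,-.2211,-.086]
P=[(rect(.062,.084,p,.155),(0,0,255)),(rect(.024,.038,[.5375,-.2207,-.086],.1821),(0,255,0))]
s=robot.snapshot("side");cv2.imwrite("pics/side2.png",s);t=robot.snapshot("top");cv2.imwrite("pics/top2.png",t)
cv2.imwrite("pics/ov2.png",np.hstack([overlay(s,"side",240,60,65,75,6,P),overlay(t,"top",410,140,65,75,6,P)]))
print(robot.get_obs()["contact_force"],robot.get_obs()["torque"])
E
```

```text
[-1.41365907 -0.71502245 -0.68400722] [ 0.12430967  0.3220557  -0.00949311]
```

View pics/ov2.png

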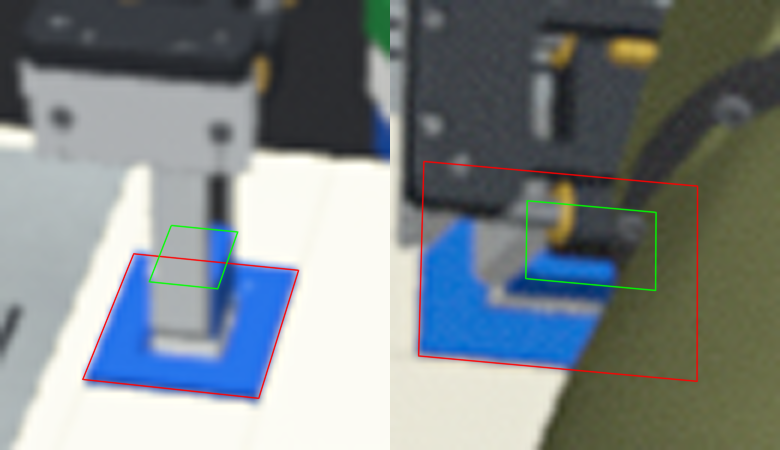

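The cassette is in the port, with its cap about 27 mm above the rim as predicted. I'll lower it a little more and let go.

Emit:
drive_tool --moves '[{"x": 0,"y": 0,"z": -0.006,"ax": 0,"ay": 0,"az": 0,"jaw": 0.9},{"x": 0,"y": 0,"z": -0.012,"ax": 0,"ay": 0,"az": 0,"jaw": 0.9},{"x": 0,"y": 0,"z": -0.012,"ax": 0,"ay": 0,"az": 0,"jaw": 0.9},{"x": 0,"y": 0,"z": -0.012,"ax": 0,"ay": 0,"az": 0,"jaw": 0.9}]'

```text
time: 12.5
position: [0.5369, -0.2207, 0.18]
eef_rot: [3.142, -0.0, 3.056]
contact_force: [-0.5, -0.3, -0.8]
finger_gap: 0.0381
finger_force: 15.0
```

Emit:
drive_tool --moves '[{"x": 0,"y": 0,"z": 0,"ax": 0,"ay": 0,"az": 0,"jaw": 0.55},{"x": 0,"y": 0,"z": 0,"ax": 0,"ay": 0,"az": 0,"jaw": 0.4},{"x": 0,"y": 0,"z": 0,"ax": 0,"ay": 0,"az": 0,"jaw": 0.4},{"x": 0,"y": 0,"z": 0,"ax": 0,"ay": 0,"az": 0,"jaw": 0.4},{"x": 0,"y": 0,"z": 0,"ax": 0,"ay": 0,"az": 0,"jaw": 0.4}]'

```text
time: 13.0
position: [0.537, -0.2207, 0.1801]
eef_rot: [-3.142, 0.0, 3.056]
contact_force: [0.0, 0.3, -0.6]
finger_gap: 0.0562
finger_force: 0.0
```

Emit:
drive_tool --moves '[{"x": 0,"y": 0,"z": 0.03,"ax": 0,"ay": 0,"az": 0,"jaw": 0.4},{"x": 0,"y": 0,"z": 0.1,"ax": 0,"ay": 0,"az": 0,"jaw": 0.4},{"x": 0,"y": 0,"z": 0.18,"ax": 0,"ay": 0,"az": 0,"jaw": 0.4},{"x": 0,"y": 0,"z": 0.22,"ax": 0,"ay": 0,"az": 0,"jaw": 0.4},{"x": 0,"y": 0,"z": 0.22,"ax": 0,"ay": 0,"az": 0,"jaw": 0.7},{"x": 0,"y": 0,"z": 0.22,"ax": 0,"ay": 0,"az": 0,"jaw": 1},{"x": 0,"y": 0,"z": 0.22,"ax": 0,"ay": 0,"az": 0,"jaw": 1},{"x": 0,"y": 0,"z": 0.22,"ax": 0,"ay": 0,"az": 0,"jaw": 1},{"x": 0,"y": 0,"z": 0.22,"ax": 0,"ay": 0,"az": 0,"jaw": 1},{"x": 0,"y": 0,"z": 0.22,"ax": 0,"ay": 0,"az": 0,"jaw": 1},{"x": 0,"y": 0,"z": 0.22,"ax": 0,"ay": 0,"az": 0,"jaw": 1}]'

```text
time: 14.1
position: [0.5369, -0.2208, 0.2239]
eef_rot: [3.142, -0.0, 3.056]
contact_force: [-0.5, -0.3, 0.4]
finger_gap: 0.0039
finger_force: 0.0
```

```bash
python3 - <<'E'
from ov import *
p=[.5379,-.2211,-.086]
P=[(rect(.062,.084,p,.155),(0,0,255)),(rect(.024,.038,[.5375,-.2207,-.086],.179),(0,255,0))]
s=robot.snapshot("side");cv2.imwrite("pics/side3.png",s)
cv2.imwrite("pics/ov3.png",overlay(s,"side",240,60,65,75,6,P))
o=robot.get_obs();print(o["position"],o["finger_gap"],o["contact_force"])
E
```

```text
[ 0.53690336 -0.22077643  0.22396106] 0.0014978859523139827 [ 0.51142307 -0.75537727 -0.66500443]
```

View pics/ov3.png

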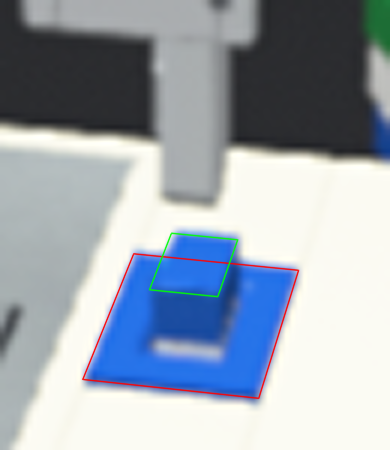

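Emit:
drive_tool --moves '[{"x": 0,"y": 0,"z": -0.04,"ax": 0,"ay": 0,"az": 0,"jaw": 1},{"x": 0,"y": 0,"z": -0.08,"ax": 0,"ay": 0,"az": 0,"jaw": 1},{"x": 0,"y": 0,"z": -0.095,"ax": 0,"ay": 0,"az": 0,"jaw": 1},{"x": 0,"y": 0,"z": -0.105,"ax": 0,"ay": 0,"az": 0,"jaw": 1},{"x": 0,"y": 0,"z": -0.115,"ax": 0,"ay": 0,"az": 0,"jaw": 1},{"x": 0,"y": 0,"z": -0.125,"ax": 0,"ay": 0,"az": 0,"jaw": 1},{"x": 0,"y": 0,"z": -0.135,"ax": 0,"ay": 0,"az": 0,"jaw": 1}]'

```text
time: 14.85
position: [0.537, -0.2208, 0.1973]
eef_rot: [-3.141, 0.001, 3.056]
contact_force: [-0.4, 0.2, 5.5]
finger_gap: 0.0006
finger_force: 2.7
```

Emit:
drive_tool --moves '[{"x": 0,"y": 0,"z": -0.01,"ax": 0,"ay": 0,"az": 0,"jaw": 1},{"x": 0,"y": 0,"z": -0.02,"ax": 0,"ay": 0,"az": 0,"jaw": 1},{"x": 0,"y": 0,"z": -0.03,"ax": 0,"ay": 0,"az": 0,"jaw": 1},{"x": 0,"y": 0,"z": -0.04,"ax": 0,"ay": 0,"az": 0,"jaw": 1},{"x": 0,"y": 0,"z": -0.05,"ax": 0,"ay": 0,"az": 0,"jaw": 1}]'

```text
time: 15.35
position: [0.537, -0.2208, 0.1871]
eef_rot: [-3.141, 0.0, 3.056]
contact_force: [-0.2, -0.4, 5.5]
finger_gap: 0.0003
finger_force: 2.4
```

Emit:
drive_tool --moves '[{"x": 0,"y": 0,"z": -0.01,"ax": 0,"ay": 0,"az": 0,"jaw": 1},{"x": 0,"y": 0,"z": -0.02,"ax": 0,"ay": 0,"az": 0,"jaw": 1},{"x": 0,"y": 0,"z": -0.03,"ax": 0,"ay": 0,"az": 0,"jaw": 1},{"x": 0,"y": 0,"z": -0.04,"ax": 0,"ay": 0,"az": 0,"jaw": 1},{"x": 0,"y": 0,"z": -0.05,"ax": 0,"ay": 0,"az": 0,"jaw": 1},{"x": 0,"y": 0,"z": -0.06,"ax": 0,"ay": 0,"az": 0,"jaw": 1},{"x": 0,"y": 0,"z": -0.07,"ax": 0,"ay": 0,"az": 0,"jaw": 1},{"x": 0,"y": 0,"z": -0.08,"ax": 0,"ay": 0,"az": 0,"jaw": 1},{"x": 0,"y": 0,"z": -0.09,"ax": 0,"ay": 0,"az": 0,"jaw": 1},{"x": 0,"y": 0,"z": -0.1,"ax": 0,"ay": 0,"az": 0,"jaw": 1}]'

```text
time: 16.35
position: [0.5369, -0.2207, 0.1668]
eef_rot: [3.142, -0.0, 3.056]
contact_force: [-1.0, -0.8, 4.2]
finger_gap: 0.0006
finger_force: 2.2
```

Emit:
drive_tool --moves '[{"x": 0,"y": 0,"z": -0.01,"ax": 0,"ay": 0,"az": 0,"jaw": 1},{"x": 0,"y": 0,"z": -0.02,"ax": 0,"ay": 0,"az": 0,"jaw": 1},{"x": 0,"y": 0,"z": -0.03,"ax": 0,"ay": 0,"az": 0,"jaw": 1},{"x": 0,"y": 0,"z": -0.04,"ax": 0,"ay": 0,"az": 0,"jaw": 1},{"x": 0,"y": 0,"z": -0.05,"ax": 0,"ay": 0,"az": 0,"jaw": 1},{"x": 0,"y": 0,"z": -0.06,"ax": 0,"ay": 0,"az": 0,"jaw": 1}]'

```text
time: 16.95
position: [0.5369, -0.2207, 0.1548]
eef_rot: [3.142, -0.0, 3.056]
contact_force: [-1.9, 0.2, 4.0]
finger_gap: 0.0
finger_force: 2.0
```

Sliding takes a steady 4 N. I'll go on down to just above the highest the seat can be.

Emit:
drive_tool --moves '[{"x": 0,"y": 0,"z": -0.01,"ax": 0,"ay": 0,"az": 0,"jaw": 1},{"x": 0,"y": 0,"z": -0.02,"ax": 0,"ay": 0,"az": 0,"jaw": 1},{"x": 0,"y": 0,"z": -0.03,"ax": 0,"ay": 0,"az": 0,"jaw": 1},{"x": 0,"y": 0,"z": -0.04,"ax": 0,"ay": 0,"az": 0,"jaw": 1},{"x": 0,"y": 0,"z": -0.05,"ax": 0,"ay": 0,"az": 0,"jaw": 1},{"x": 0,"y": 0,"z": -0.06,"ax": 0,"ay": 0,"az": 0,"jaw": 1},{"x": 0,"y": 0,"z": -0.07,"ax": 0,"ay": 0,"az": 0,"jaw": 1},{"x": 0,"y": 0,"z": -0.08,"ax": 0,"ay": 0,"az": 0,"jaw": 1}]'

```text
time: 17.75
position: [0.5369, -0.2207, 0.1389]
eef_rot: [3.142, -0.0, 3.056]
contact_force: [-2.2, 0.1, 4.2]
finger_gap: 0.0004
finger_force: 1.8
```

Emit:
drive_tool --moves '[{"x": 0,"y": 0,"z": -0.005,"ax": 0,"ay": 0,"az": 0,"jaw": 1},{"x": 0,"y": 0,"z": -0.01,"ax": 0,"ay": 0,"az": 0,"jaw": 1}]'

```text
time: 17.95
position: [0.5369, -0.2208, 0.1369]
eef_rot: [3.142, -0.0, 3.056]
contact_force: [-2.7, 0.5, 3.5]
finger_gap: 0.0006
finger_force: 1.9
```

Emit:
drive_tool --moves '[{"x": 0,"y": 0,"z": -0.0035,"ax": 0,"ay": 0,"az": 0,"jaw": 1},{"x": 0,"y": 0,"z": -0.0075,"ax": 0,"ay": 0,"az": 0,"jaw": 1}]'

```text
time: 18.15
position: [0.5369, -0.2208, 0.1355]
eef_rot: [-3.142, -0.0, 3.056]
contact_force: [-2.8, 0.1, 3.9]
finger_gap: 0.0006
finger_force: 1.8
```

Emit:
drive_tool --moves '[{"x": 0,"y": 0,"z": -0.004,"ax": 0,"ay": 0,"az": 0,"jaw": 1},{"x": 0,"y": 0,"z": -0.0075,"ax": 0,"ay": 0,"az": 0,"jaw": 1}]'

```text
time: 18.35
position: [0.5369, -0.2207, 0.1341]
eef_rot: [3.142, -0.0, 3.056]
contact_force: [-3.6, 0.5, 5.1]
finger_gap: 0.0004
finger_force: 2.7
```

Emit:
drive_tool --moves '[{"x": 0,"y": 0,"z": -0.003,"ax": 0,"ay": 0,"az": 0,"jaw": 1},{"x": 0,"y": 0,"z": -0.005,"ax": 0,"ay": 0,"az": 0,"jaw": 1}]'

```text
time: 18.55
position: [0.537, -0.2207, 0.1332]
eef_rot: [-3.142, 0.0, 3.056]
contact_force: [-4.1, 1.1, 6.7]
finger_gap: 0.0004
finger_force: 3.4
```

Emit:
drive_tool --moves '[{"x": 0,"y": 0,"z": -0.002,"ax": 0,"ay": 0,"az": 0,"jaw": 1},{"x": 0,"y": 0,"z": -0.003,"ax": 0,"ay": 0,"az": 0,"jaw": 1}]'

```text
time: 18.75
position: [0.537, -0.2208, 0.1328]
eef_rot: [-3.141, 0.0, 3.056]
contact_force: [-4.0, 1.0, 7.9]
finger_gap: 0.0003
finger_force: 3.9
```

Emit:
drive_tool --moves '[{"x": 0,"y": 0,"z": -0.0015,"ax": 0,"ay": 0,"az": 0,"jaw": 1},{"x": 0,"y": 0,"z": -0.0025,"ax": 0,"ay": 0,"az": 0,"jaw": 1},{"x": 0,"y": 0,"z": -0.0025,"ax": 0,"ay": 0,"az": 0,"jaw": 1}]'

```text
time: 19.05
position: [0.5371, -0.2208, 0.1325]
eef_rot: [-3.141, 0.001, 3.056]
contact_force: [-4.9, 1.7, 9.2]
finger_gap: 0.0002
finger_force: 4.8
```

Force is up 5.3 N over sliding, so the seat is about 2.2 mm down and the cassette is home. I'll take the fingers out.

Emit:
drive_tool --moves '[{"x": 0,"y": 0,"z": 0,"ax": 0,"ay": 0,"az": 0,"jaw": 1},{"x": 0,"y": 0,"z": 0.01,"ax": 0,"ay": 0,"az": 0,"jaw": 1},{"x": 0,"y": 0,"z": 0.04,"ax": 0,"ay": 0,"az": 0,"jaw": 1},{"x": 0,"y": 0,"z": 0.1,"ax": 0,"ay": 0,"az": 0,"jaw": 1},{"x": 0,"y": 0,"z": 0.18,"ax": 0,"ay": 0,"az": 0,"jaw": 1},{"x": 0,"y": 0,"z": 0.26,"ax": 0,"ay": 0,"az": 0,"jaw": 1},{"x": 0,"y": 0,"z": 0.36,"ax": 0,"ay": 0,"az": 0,"jaw": 1},{"x": 0,"y": 0,"z": 0.48,"ax": 0,"ay": 0,"az": 0,"jaw": 1},{"x": 0,"y": 0,"z": 0.6,"ax": 0,"ay": 0,"az": 0,"jaw": 1},{"x": 0,"y": 0,"z": 0.7,"ax": 0,"ay": 0,"az": 0,"jaw": 1},{"x": 0,"y": 0,"z": 0.7,"ax": 0,"ay": 0,"az": 0,"jaw": 1}]'

```text
time: 20.15
position: [0.5378, -0.221, 0.2757]
eef_rot: [-3.14, 0.006, 3.056]
contact_force: [-0.3, 1.0, -0.3]
finger_gap: 0.0006
finger_force: 0.0
```

Emit:
drive_tool --moves '[{"x": -0.1,"y": 0.1,"z": 0,"ax": 0,"ay": 0,"az": 0,"jaw": 1},{"x": -0.25,"y": 0.25,"z": 0,"ax": 0,"ay": 0,"az": 0,"jaw": 1},{"x": -0.4,"y": 0.4,"z": 0,"ax": 0,"ay": 0,"az": 0,"jaw": 1},{"x": -0.5,"y": 0.55,"z": 0,"ax": 0,"ay": 0,"az": 0,"jaw": 1},{"x": -0.5,"y": 0.65,"z": 0,"ax": 0,"ay": 0,"az": 0,"jaw": 1},{"x": -0.5,"y": 0.65,"z": 0,"ax": 0,"ay": 0,"az": 0,"jaw": 1},{"x": -0.5,"y": 0.65,"z": 0,"ax": 0,"ay": 0,"az": 0,"jaw": 1}]'

```text
time: 20.85
position: [0.4371, -0.0909, 0.2718]
eef_rot: [-3.141, 0.0, 3.057]
contact_force: [-0.1, 0.1, -0.6]
finger_gap: 0.0003
finger_force: 0.0
```

```bash
python3 - <<'E'
from ov import *
s=robot.snapshot("side");cv2.imwrite("pics/side4.png",s);t=robot.snapshot("top");cv2.imwrite("pics/top4.png",t)
s0=cv2.imread("pics/side0.png");t0=cv2.imread("pics/top0.png")
a=np.hstack([overlay(s0,"side",245,90,50,37,8,[]),overlay(s,"side",245,90,50,37,8,[])]);b=np.hstack([overlay(t0,"top",412,165,50,37,8,[]),overlay(t,"top",412,165,50,37,8,[])])
cv2.imwrite("pics/ov4.png",np.vstack([a,b]));print(robot.get_obs()["contact_force"])
for n,p in(("w",[.615,.243,.07]),("y",[.522,.252,.07]),("b",[.356,.072,.04])):
    u,v=proj("side",p).astype(int);print(n,np.abs(s.astype(int)-s0)[v-30:v+30,u-25:u+25].mean())
E
```

```text
[-0.43440327  0.03774375 -0.34677374]
w 0.4121111111111111
y 0.45666666666666667
b 0.6006666666666667
```

View pics/ov4.png

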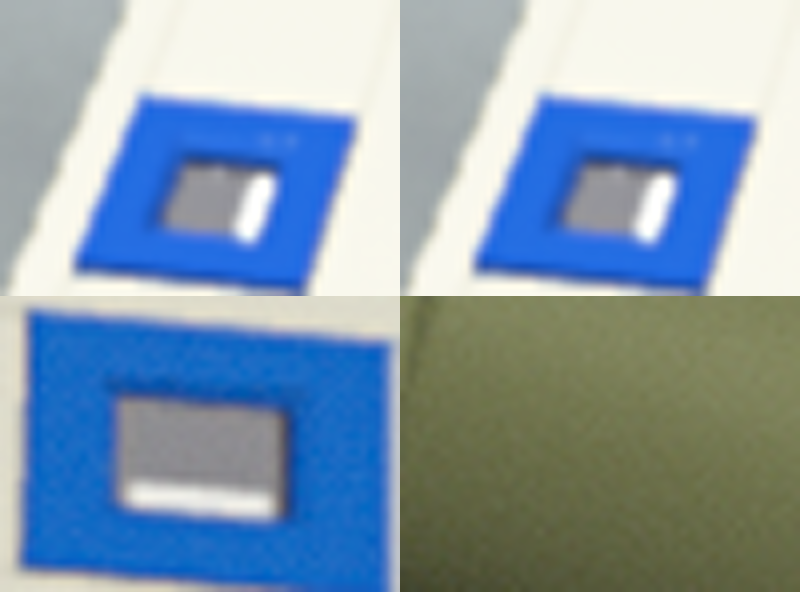

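The flap looks the same as it did when shut at the start: grey with the white strip, at about (215,200) in the side crop. The other cassettes and the bottle haven't moved. The cassette's foot is about 128 mm below the rim, so I'll hand the job in.

```bash
python3 -c "
from bench import robot
print(robot.job_done())"
```

```text
the job is handed in; nothing more can be done
None
```

The job is handed in, with no verdict returned: the blue cassette was pressed home about 128 mm below the rim at a peak push of about 9 N, the flap is shut over it, and the other two cassettes and the bottle haven't moved.

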